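# Pack the model-car dampers in their V-railed caddy and shut its front

### The job

Take the hex drivers that were left in the grey caddy out and put them in the wooden tool tray, and lay every loose damper across both white rails of the caddy, one to a notch pair, roughly centred over the two rails so that it is cradled and cannot roll. When all are in, push the caddy's drop-down front door shut until it is home on its catch. Do not knock over or shift the paint bottle and the tin.

Things in the scene. Friction and masses are not known exactly. Their poses are not given: they have to be found in the camera images.
- caddy: fixed grey open-topped parts box, 206 mm deep (x) x 326 mm wide (y), walls 5 mm thick and 85 mm high, floor 6 mm. Origin: centre of its underside, on the bench; x to the back wall, z up; the front (-x) is the drop-down door. Inside, two white rails 10 mm thick run along y at x = -30 and +30 mm, each with the same five V-notches 58 mm apart (see notch1 to notch5)
- door (a joint): angle of the caddy's aluminium front door, rad: 0 = shut (upright), larger = leaning out towards the robot, stop at 1.1. Hinged along its lower edge; 326 mm wide, 80 mm high, 6 mm thick. It stays where it is left (friction 0.06 N m). A sprung catch is met at about 0.2 rad and passed at about 0.08, and below 0.06 the door is drawn home; at the top edge this takes about 4 N, more lower down
- door_edge (a point): middle of the top edge of the door, on its outer face, 82 mm from the hinge line
- door_hinge (a point): middle of the door's hinge line, at the caddy's x = -100 mm, 6 mm above the bench. With the door shut its outer face stands 6 mm in front of this line
- tray: fixed wooden open tool tray, 210 mm long (its x), 180 mm wide (its y), 32 mm high, walls and floor 4 mm. Origin: centre of its underside, on the bench
- notch1 (a point): bottom of notch pair 1, midway between the two rails (caddy y = -116 mm, 36 mm above the bench). The V is 90 degrees, its crests 65 mm above the bench. A cradled cylinder lies along the caddy's x, its axis above this point: 54.4 mm over the bench if 26 mm in diameter, 53 mm if 24 mm
- notch2 (a point): bottom of notch pair 2, midway between the two rails (caddy y = -58 mm, 36 mm above the bench). The V is 90 degrees, its crests 65 mm above the bench. A cradled cylinder lies along the caddy's x, its axis above this point: 54.4 mm over the bench if 26 mm in diameter, 53 mm if 24 mm
- notch3 (a point): bottom of notch pair 3, midway between the two rails (caddy y = 0 mm, 36 mm above the bench). The V is 90 degrees, its crests 65 mm above the bench. A cradled cylinder lies along the caddy's x, its axis above this point: 54.4 mm over the bench if 26 mm in diameter, 53 mm if 24 mm
- notch4 (a point): bottom of notch pair 4, midway between the two rails (caddy y = 58 mm, 36 mm above the bench). The V is 90 degrees, its crests 65 mm above the bench. A cradled cylinder lies along the caddy's x, its axis above this point: 54.4 mm over the bench if 26 mm in diameter, 53 mm if 24 mm
- notch5 (a point): bottom of notch pair 5, midway between the two rails (caddy y = 116 mm, 36 mm above the bench). The V is 90 degrees, its crests 65 mm above the bench. A cradled cylinder lies along the caddy's x, its axis above this point: 54.4 mm over the bench if 26 mm in diameter, 53 mm if 24 mm
- damper1: loose damper: aluminium cylinder 26 mm in diameter with a black square end lug (26 x 26 mm, 10 mm long, so it does not roll far) at either end, 130 mm long in all, about 0.12 kg, lying on the bench at the start. Origin: its centre. x: its own axis (it is the same either way round). May be absent
- damper2: loose damper: aluminium cylinder 26 mm in diameter with a black square end lug (26 x 26 mm, 10 mm long, so it does not roll far) at either end, 130 mm long in all, about 0.12 kg, lying on the bench at the start. Origin: its centre. x: its own axis (it is the same either way round). May be absent
- damper3: loose damper: aluminium cylinder 26 mm in diameter with a black square end lug (26 x 26 mm, 10 mm long, so it does not roll far) at either end, 130 mm long in all, about 0.12 kg, lying on the bench at the start. Origin: its centre. x: its own axis (it is the same either way round). May be absent
- damper4: loose damper: aluminium cylinder 26 mm in diameter with a black square end lug (26 x 26 mm, 10 mm long, so it does not roll far) at either end, 130 mm long in all, about 0.12 kg, lying on the bench at the start. Origin: its centre. x: its own axis (it is the same either way round). May be absent
- damper5: loose damper: aluminium cylinder 26 mm in diameter with a black square end lug (26 x 26 mm, 10 mm long, so it does not roll far) at either end, 130 mm long in all, about 0.12 kg, lying on the bench at the start. Origin: its centre. x: its own axis (it is the same either way round). May be absent
- driver1: loose hex driver: black cylindrical handle 24 mm in diameter (its last 10 mm square, 24 x 24 mm) and 99 mm long, then a steel shank 6 mm in diameter and 44 mm long, about 0.07 kg; it lies in one of the notch pairs at the start. Origin: on the axis, in the handle, 57 mm from its butt. x: its own axis, towards the shank's tip. May be absent
- driver2: loose hex driver: black cylindrical handle 24 mm in diameter (its last 10 mm square, 24 x 24 mm) and 99 mm long, then a steel shank 6 mm in diameter and 44 mm long, about 0.07 kg; it lies in one of the notch pairs at the start. Origin: on the axis, in the handle, 57 mm from its butt. x: its own axis, towards the shank's tip. May be absent
- driver3: loose hex driver: black cylindrical handle 24 mm in diameter (its last 10 mm square, 24 x 24 mm) and 99 mm long, then a steel shank 6 mm in diameter and 44 mm long, about 0.07 kg; it lies in one of the notch pairs at the start. Origin: on the axis, in the handle, 57 mm from its butt. x: its own axis, towards the shank's tip. May be absent
- paint: loose white paint bottle, 44 mm in diameter, 90 mm high, standing on the bench; bystander. Origin: centre of its underside
- tin: loose steel tin, 60 mm in diameter, 70 mm high, standing on the bench; bystander. Origin: centre of its underside
- tyre: loose black rubber tyre, 56 mm in diameter, 26 mm high, lying flat among the dampers; bystander. Origin: centre of its underside
Things that resemble listed ones, but are neither listed nor needed, are in the scene too. What is shaped like the driver1 but orange is not meant. Leave any orange look-alike of the damper3 alone.

How it is judged (in metres and radians):
On the way, in this order (a step that is already met when the one before it is completed fails the run):
1. the drivers are in the tray and every damper is cradled in the notches, with the door still open (z of damper1 in the frame of caddy between 0.05 and 0.059 m and x of damper1 in the frame of caddy between -0.02 and 0.02 m and y of damper1 in the frame of caddy between -0.135 and 0.135 m and angle between the x axis of each of damper1, damper2, damper3, damper4, damper5 and the x axis of caddy, either way round below 0.1 rad and linear speed of each of damper1, damper2, damper3, damper4, damper5, driver1, driver2, driver3 below 0.03 m/s and z of damper2 in the frame of caddy between 0.05 and 0.059 m and x of damper2 in the frame of caddy between -0.02 and 0.02 m and y of damper2 in the frame of caddy between -0.135 and 0.135 m and z of damper3 in the frame of caddy between 0.05 and 0.059 m and x of damper3 in the frame of caddy between -0.02 and 0.02 m and y of damper3 in the frame of caddy between -0.135 and 0.135 m and z of damper4 in the frame of caddy between 0.05 and 0.059 m and x of damper4 in the frame of caddy between -0.02 and 0.02 m and y of damper4 in the frame of caddy between -0.135 and 0.135 m and z of damper5 in the frame of caddy between 0.05 and 0.059 m and x of damper5 in the frame of caddy between -0.02 and 0.02 m and y of damper5 in the frame of caddy between -0.135 and 0.135 m and x of driver1 in the frame of tray between -0.1 and 0.1 m and y of driver1 in the frame of tray between -0.086 and 0.086 m and z of each of driver1, driver2, driver3 in the frame of tray below 0.04 m and x of driver2 in the frame of tray between -0.1 and 0.1 m and y of driver2 in the frame of tray between -0.086 and 0.086 m and x of driver3 in the frame of tray between -0.1 and 0.1 m and y of driver3 in the frame of tray between -0.086 and 0.086 m and value of joint door above 0.12 rad), for 0.2 s.
2. the door is pushed shut onto its catch (value of joint door below 0.04 rad), for 0.2 s.
At the end, for the whole second after the job is handed in: dampers at rest in notch pairs: centre 50 to 59 mm above the bench, within 20 mm of midway between the rails, axis within 0.1 rad of the caddy's x; drivers at rest in the tray (handle centre inside its walls, under 40 mm high); door angle below 0.04 rad (z of damper1 in the frame of caddy between 0.05 and 0.059 m and x of damper1 in the frame of caddy between -0.02 and 0.02 m and y of damper1 in the frame of caddy between -0.135 and 0.135 m and angle between the x axis of each of damper1, damper2, damper3, damper4, damper5 and the x axis of caddy, either way round below 0.1 rad and linear speed of each of damper1, damper2, damper3, damper4, damper5, driver1, driver2, driver3 below 0.03 m/s and z of damper2 in the frame of caddy between 0.05 and 0.059 m and x of damper2 in the frame of caddy between -0.02 and 0.02 m and y of damper2 in the frame of caddy between -0.135 and 0.135 m and z of damper3 in the frame of caddy between 0.05 and 0.059 m and x of damper3 in the frame of caddy between -0.02 and 0.02 m and y of damper3 in the frame of caddy between -0.135 and 0.135 m and z of damper4 in the frame of caddy between 0.05 and 0.059 m and x of damper4 in the frame of caddy between -0.02 and 0.02 m and y of damper4 in the frame of caddy between -0.135 and 0.135 m and z of damper5 in the frame of caddy between 0.05 and 0.059 m and x of damper5 in the frame of caddy between -0.02 and 0.02 m and y of damper5 in the frame of caddy between -0.135 and 0.135 m and x of driver1 in the frame of tray between -0.1 and 0.1 m and y of driver1 in the frame of tray between -0.086 and 0.086 m and z of each of driver1, driver2, driver3 in the frame of tray below 0.04 m and x of driver2 in the frame of tray between -0.1 and 0.1 m and y of driver2 in the frame of tray between -0.086 and 0.086 m and x of driver3 in the frame of tray between -0.1 and 0.1 m and y of driver3 in the frame of tray between -0.086 and 0.086 m and value of joint door below 0.04 rad and velocity of joint door below 0.05 rad/s); the robot touches nothing.
It fails at once if the paint bottle or the tin is knocked over or shifted by more than 40 mm (angle between any of paint, tin's own z axis and vertical above 0.5 rad or distance of any of paint, tin from where it was at the start of the episode above 0.04 m).
Of damper1, damper2, damper3, damper4, damper5 only 4 to 5 are there at a start; the rules pass over those that are not, and their reading is None.
Of driver1, driver2, driver3 only 2 to 3 are there at a start; the rules pass over those that are not, and their reading is None.
At some moment in a run one of damper1, damper2, damper3, damper4, damper5 may be knocked a few centimetres aside while the robot is not near it.
Once in a run the grip may slacken for a moment while it holds something.
It also fails if it takes over 210 s, if anything falls off the work surface, if the arm or the gripper's body presses on something with over 40 N, if the wrist force passes 120 N, or if a joint passes its speed limit or range.

### The arm

A 7-joint arm with a two-finger parallel gripper is mounted at the origin on the work surface. World frame = base frame: x ahead of the robot, y to its left, z up, the work surface at z = 0. Lengths are in m, angles in degrees, forces in N, time in s.
With the tool pointing down it reaches from about 0.425 to 0.875 m from the base axis. Payload 4.7 kg.
Tool frame: the origin (TCP) lies at the very end of the fingers, on their centre line; the grasp point (between the pads) lies 19 mm behind it; z points along the fingers, y is the line along which they close (so a half turn about z gives the same grasp; the last joint's range is limited). The gripper opens to 87 mm and grips with 3 to 60 N. Pads are 19 mm wide; open, the fingers measure 117 mm over their backs; the gripper's body (75 mm by 190 mm) begins 51 mm behind the grasp point.
Start: joints at [69.047, 18.392, -4.016, 83.108, 1.295, 78.541, -3.26], TCP at [0.241, -0.604, 0.195] pointing down, gripper open.
Joint ranges: [-163.93, 163.93], [-17.29, 119.83], [-79.2, 71.16], [3.27, 140.29], [-89.18, 269.18], [5.43, 117.66], [-154.24, 154.24]. Speed limits (degrees/s): [147.25, 147.25, 180, 180, 180, 180, 180].

### API

Orientations are given as [roll, pitch, yaw] about the fixed x, y, z axes, in that order (R = Rz(yaw) Ry(pitch) Rx(roll)).
In Python, from cell import telemetry, cams, env gives the robot as it stands.
- The arm moves only by the tool arm_command, never from a script. Its argument "series" is text: rows parted by semicolons, each of 5 numbers parted by spaces: the shift along the tool's x, y, z in mm, then the turn about the tool's z in rad, then the closure in counts, from 0 (fully open) to 255 (shut). A call has 1 to 20 rows; each row shifts and turns the commanded pose from where the row before left it, along the tool's axes as they then stand; what a row does not reach is not made up. A row lasts 1/12 s, in which the tool goes at most 41.7 mm and 7.16 degrees, less where a joint would pass 70% of its speed; a pose out of reach is approached as far as the arm can. A call is refused whole if a number of a shift passes 41.7 or a number of a turn 0.125, either way. A call with a gripper value outside its range is refused whole. The fingers move at their own pace and stop on an object; "squeeze" is the grip in N (left out, the last holds). Time passes only in rows, so rows that do not move let the fingers close. It gives the time, the measured TCP pose, the force, the opening and the grip force at its end, in the units of the state.
- telemetry.get_obs(): the state, without advancing time (a new reading comes with each control period).
- cams.read_camera(name): name is "scene" or "side" or "wrist"; returns the picture (400x640x3 uint8, blue, green, red); there is no depth.
- cams.calibration(name): a dict with "K" (3x3 intrinsics, pixels), "origin" and "rotation" of the camera in the world; the wrist camera has in their place "hand_eye" (4x4, takes a point from camera to tool coordinates, whose origin is the TCP and whose axes are the flange's). Camera axes: x right, y down, z forward; pixel columns grow to the right and rows downward; lengths in m; the calibration is good to about 2 mm. A picture is of the moment at which its call begins: read the wrist's pose just before it. calibration takes no time and is no camera call.
- env.sign_off(): hands the job in; it is judged then, once.
The state is a dict: "time_s": time; "qpos": joint angles; "joint_velocities": joint speeds; "effort": joint torques, N m; "tool_pos": TCP position; "tool_rot": TCP orientation; "force": force on the tool from outside, world axes, zero at the start; "wrist_torque": the same for the moment, N m; "grip_width": finger opening in m; "grasp_force": force on a finger pad.
Only numpy, scipy, OpenCV 4.12 (cv2) and the standard library are available. Lean on these libraries where they do the work, as an engineer would, in place of code of your own. Each camera call takes 0.05 s, during which the arm holds its last target. There are 200 camera calls.

## Working session

There is one attempt and no reset: what is moved stays moved. The work goes in short steps, Python scripts to look and compute and a tool call to move; the robot and the scene stay as the last step left them, time stands still between calls to the robot, and variables do not carry over. Pictures are saved under pics/ and viewed, at most 18 in all, crops included, and the job is handed in when it is done.

Besides the shell and the picture viewer there is one more tool, called after "Request:" as name(argument=value, ...) on one line, values as JSON. arm_command: Moves the arm, as the interface text tells. Its arguments: {"type":"object","properties":{"series":{"type":"string"},"squeeze":{"type":"number"}},"required":["series"]}

```bash
mkdir -p pics; ls
python3 - <<'E'
from cell import telemetry,cams,env
import cv2,numpy as np
for n in("scene","side"):
    cv2.imwrite(f"pics/{n}0.png",cams.read_camera(n)); c=cams.calibration(n); print(n,c)
print(cams.calibration("wrist")); print(telemetry.get_obs())
E
```

```text
pics
scene {'K': array([[426.06908419,   0.        , 312.56919653],
       [  0.        , 426.06908419, 196.68011301],
       [  0.        ,   0.        ,   1.        ]]), 'origin': array([1.21482125, 0.04110674, 0.92300701]), 'rotation': array([-139.64676091,   -0.85811284,   90.96853234])}
side {'K': array([[489.3350425 ,   0.        , 309.6291358 ],
       [  0.        , 489.3350425 , 197.79333885],
       [  0.        ,   0.        ,   1.        ]]), 'origin': array([0.0561908 , 0.77026121, 1.06699306]), 'rotation': array([-138.53034523,   -1.14879162, -145.54766366])}
{'K': array([[301.40850978,   0.        , 320.37124975],
       [  0.        , 301.40850978, 201.57750579],
       [  0.        ,   0.        ,   1.        ]]), 'hand_eye': array([[-6.39094190e-04, -9.66394291e-01, -2.57063543e-01,
         6.96229454e-02],
       [ 9.99999602e-01, -7.77726790e-04,  4.37622515e-04,
         1.80334254e-03],
       [-6.22841105e-04, -2.57063161e-01,  9.66394404e-01,
        -1.90205766e-01],
       [ 0.00000000e+00,  0.00000000e+00,  0.00000000e+00,
         1.00000000e+00]])}
{'time_s': 0.1, 'qpos': array([69.04684031, 18.43386121, -4.01518568, 83.16659958,  1.29679797,
       78.5387321 , -3.25941945]), 'joint_velocities': array([-0.0838825 , -0.15399768,  0.00467445, -0.29925063, -0.11187471,
        0.03544252,  0.05971014]), 'effort': array([ 3.32522432e-04, -4.92569947e+01, -4.05364763e-01, -3.13399136e+01,
       -6.41907798e-02,  3.94731970e-02,  7.02378588e-05]), 'tool_pos': array([ 0.24072516, -0.60322589,  0.19369314]), 'tool_rot': array([-1.79906132e+02,  7.15247657e-03,  2.17633421e+01]), 'force': array([ 0.00596891, -0.09940195,  0.03981059]), 'wrist_torque': array([-0.0120237 ,  0.00287035, -0.02143409]), 'grasp_force': 0.0, 'grip_width': 0.08705940763406882}
```

View pics/scene0.png

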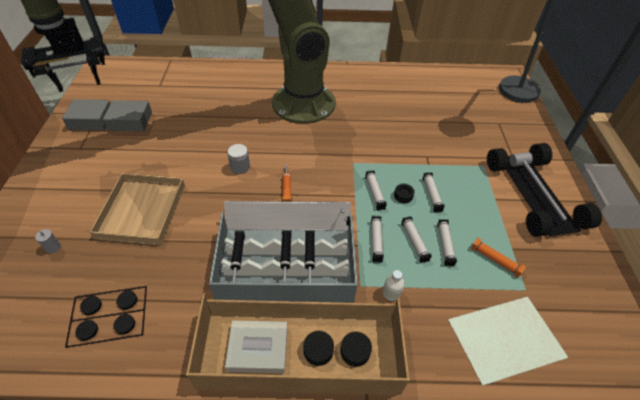

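View pics/side0.png

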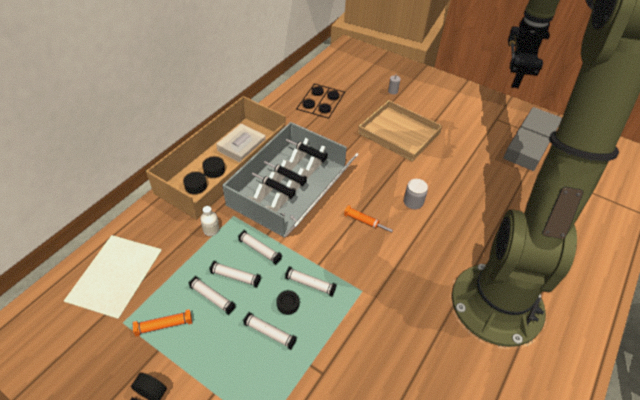

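The scene view shows five white dampers on the mat at (375,189), (433,191), (377,238), (416,238) and (447,242). Three black drivers are in the caddy at (238,255), (287,252) and (310,252), with the tray at (140,209). The tin is at (238,158), the bottle at (394,286), and the door is open at (288,215). The look-alikes to leave alone are the orange driver at (287,185) and the orange damper at (498,257). I'll measure now.

```bash
cat > h.py <<'E'
from cell import telemetry,cams,env
import cv2,numpy as np
from scipy.spatial.transform import Rotation as Ro
def cam(n,o=None):
    c=cams.calibration(n)
    if n!="wrist": return c["K"],Ro.from_euler("xyz",c["rotation"],degrees=True).as_matrix(),np.array(c["origin"])
    R=Ro.from_euler("xyz",o["tool_rot"],degrees=True).as_matrix();H=c["hand_eye"]
    return c["K"],R@H[:3,:3],R@H[:3,3]+o["tool_pos"]
def shot(n):
    o=telemetry.get_obs(); im=cams.read_camera(n); return im,cam(n,o)
def w(C,uv,z):
    K,R,t=C; uv=np.atleast_2d(np.array(uv,float))
    d=np.c_[uv,np.ones(len(uv))]@np.linalg.inv(K).T@R.T
    return t+d*((z-t[2])/d[:,2])[:,None]
def px(C,P):
    K,R,t=C; q=(np.atleast_2d(P)-t)@R@K.T; return q[:,:2]/q[:,2:]
def go(x,y,z,yaw,o=None):
    """turn first (rad about tool z), then shifts in mm along turned tool axes"""
    o=o or telemetry.get_obs(); p=o["tool_pos"]; y0=o["tool_rot"][2]
    a=np.radians(yaw); d=(np.array([x,y,z])-p)*1000
    t=np.radians((y0-yaw+180)%360-180)
    print("turn %.3f  dx %.1f dy %.1f dz %.1f"%(t,d[0]*np.cos(a)+d[1]*np.sin(a),d[0]*np.sin(a)-d[1]*np.cos(a),-d[2]))
E
python3 - <<'E'
from h import *
for n in("scene","side"):
    im=cv2.imread(f"pics/{n}0.png"); C=cam(n)
    b,g,r=[im[...,i].astype(int) for i in range(3)]
    hsv=cv2.cvtColor(im,cv2.COLOR_BGR2HSV)
    m=((hsv[...,1]<45)&(hsv[...,2]>130)).astype(np.uint8)
    k,l,s,c=cv2.connectedComponentsWithStats(m)
    for i in range(1,k):
        if 60<s[i,4]<3000:
            ys,xs=np.where(l==i); P=w(C,np.c_[xs,ys],0.018)[:,:2]
            e,v=np.linalg.eigh(np.cov(P.T)); print(n,c[i].round(),s[i,4],P.mean(0).round(3),"ang",(np.degrees(np.arctan2(v[1,1],v[0,1]))%180).round(1),"len",(np.sqrt(e*12)).round(3))
S=cam("scene")
print("caddy top corners",w(S,[[218,204],[354,206],[214,290],[356,292]],.085).round(3))
print("tray",w(S,[[124,175],[184,178],[94,239],[160,245]],.032).round(3))
print("tin,paint",w(S,[[238,151]],.07).round(3),w(S,[[397,274]],.09).round(3))
for n,k in(("scene",(190,190,190,120)),("side",(210,110,170,130))):
    x,y,a,b=k; cv2.imwrite(f"pics/{n}c.png",cv2.resize(cv2.imread(f"pics/{n}0.png")[y:y+b,x:x+a],None,fx=4,fy=4,interpolation=3))
E
```

```text
scene [13. 26.] 638 [-0.449 -1.216] ang 32.0 len [0.093 0.343]
scene [359.   4.] 629 [-0.708  0.233] ang 91.9 len [0.09  0.312]
scene [358.  40.] 1849 [-0.398  0.214] ang 174.9 len [0.22  0.303]
scene [229.  52.] 415 [-0.288 -0.295] ang 85.3 len [0.074 0.254]
scene [67. 81.] 92 [-0.068 -0.845] ang 14.8 len [0.034 0.078]
scene [50. 92.] 212 [-0.001 -0.876] ang 37.8 len [0.058 0.1  ]
scene [237. 150.] 199 [ 0.266 -0.192] ang 73.8 len [0.05  0.051]
scene [523. 156.] 89 [0.262 0.684] ang 103.5 len [0.025 0.049]
scene [544. 188.] 79 [0.392 0.703] ang 11.2 len [0.004 0.227]
scene [377. 166.] 78 [0.319 0.231] ang 99.7 len [0.051 0.208]
scene [448. 165.] 66 [0.311 0.446] ang 90.0 len [0.004 0.178]
scene [599. 188.] 72 [0.388 0.863] ang 179.8 len [0.006 0.127]
scene [376. 187.] 237 [0.405 0.221] ang 10.6 len [0.025 0.103]
scene [434. 190.] 235 [0.409 0.386] ang 5.7 len [0.024 0.103]
scene [356. 213.] 69 [0.498 0.161] ang 179.8 len [0.003 0.219]
scene [378. 236.] 316 [0.575 0.213] ang 177.8 len [0.025 0.103]
scene [417. 237.] 309 [0.575 0.313] ang 15.8 len [0.024 0.103]
scene [448. 240.] 308 [
[... 1078 characters left out ...]
246.] 429 [0.578 0.211] ang 176.9 len [0.034 0.107]
side [234. 273.] 498 [0.576 0.313] ang 15.1 len [0.034 0.109]
side [310. 281.] 523 [0.408 0.221] ang 10.6 len [0.034 0.109]
side [210. 294.] 507 [0.584 0.391] ang 177.7 len [0.031 0.109]
side [269. 330.] 603 [0.411 0.384] ang 5.0 len [0.031 0.109]
side [517. 338.] 71 [-0.07   0.072] ang 89.8 len [0.019 0.023]
side [614. 392.] 131 [-0.282  0.073] ang 83.6 len [0.022 0.044]
caddy top corners [[ 0.534 -0.197  0.085]
 [ 0.531  0.147  0.085]
 [ 0.774 -0.168  0.085]
 [ 0.772  0.141  0.085]]
tray [[ 0.393 -0.496  0.032]
 [ 0.399 -0.324  0.032]
 [ 0.613 -0.504  0.032]
 [ 0.626 -0.335  0.032]]
tin,paint [[ 0.324 -0.176  0.07 ]] [[0.728 0.234 0.09 ]]
```

View pics/scenec.png

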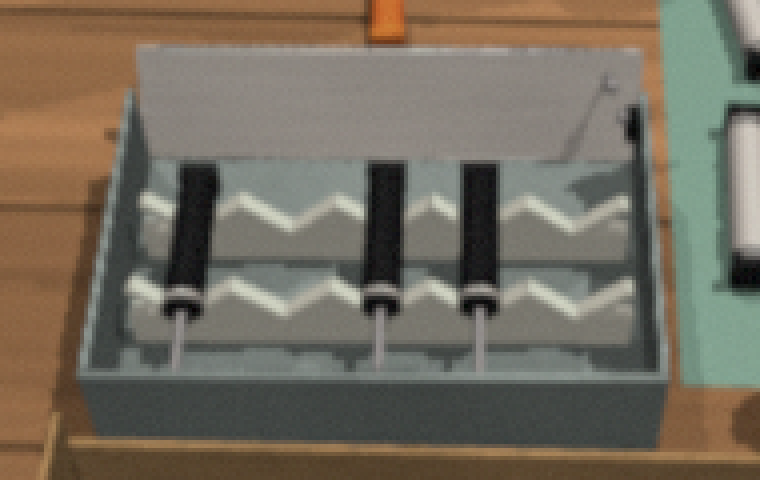

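Run:
```python
from h import *
S=cam("scene"); P=w(S,[[261.3,268],[335,268],[263,247],[334.5,247]],.036); print(P.round(4))
go(.62,-.02,.27,0)
```

```text
[[ 0.688  -0.0769  0.036 ]
 [ 0.6834  0.0991  0.036 ]
 [ 0.6282 -0.0784  0.036 ]
 [ 0.6234  0.0989  0.036 ]]
turn 0.380  dx 379.3 dy -583.2 dz -76.3
```

Request:
arm_command(series="0 0 -19 0.095 100;0 0 -19 0.095 100;0 0 -19 0.095 100;0 0 -19 0.095 100;21 -32 0 0 100;21 -32 0 0 100;21 -32 0 0 100;21 -32 0 0 100;21 -32 0 0 100;21 -32 0 0 100;21 -32 0 0 100;21 -32 0 0 100;21 -32 0 0 100;21 -32 0 0 100;21 -32 0 0 100;21 -32 0 0 100;21 -32 0 0 100;21 -32 0 0 100;21 -32 0 0 100;21 -32 0 0 100", squeeze=30)

```text
time_s: 1.77
tool_pos: [0.5775, -0.0902, 0.2704]
tool_rot: [180.0, 0.0, -0.0]
force: [0.3, -0.3, -0.3]
grip_width: 0.053
grasp_force: 0.0
```

Request:
arm_command(series="21 -32 0 0 100;21 -32 0 0 100;0 0 0 0 100;0 0 0 0 100")

```text
time_s: 2.1
tool_pos: [0.6193, -0.0243, 0.2696]
tool_rot: [-179.9, 0.1, 0.3]
force: [0.0, -1.0, 0.5]
grip_width: 0.0527
grasp_force: 0.0
```

Run:
```python
from h import *
im,C=shot("wrist"); o=telemetry.get_obs(); print(o["tool_pos"],o["tool_rot"],o["grip_width"])
np.savez("w1",K=C[0],R=C[1],t=C[2]); cv2.imwrite("pics/w1.png",im)
```

```text
[ 0.6188605  -0.02709765  0.26974288] [1.79997427e+02 9.48924121e-02 9.86351249e-02] 0.05282196226557876
```

View pics/w1.png

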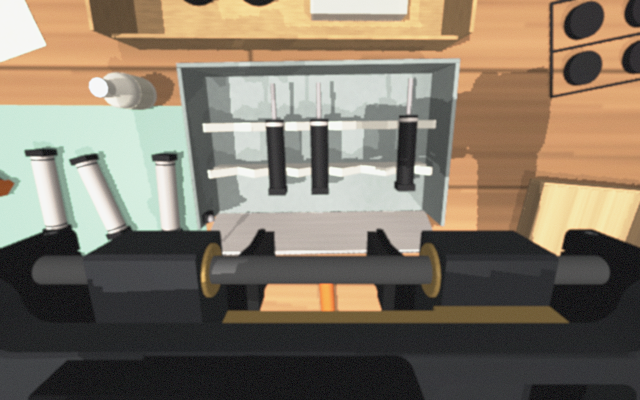

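The wrist view shows the caddy's back wall corners at (178,67) and (459,62). The driver handles run (276,121)-(277,192), (319,121)-(319,192) and (407,118)-(404,188), with their shanks pointing to the back wall. The rails are at rows ~127 and ~172.

Run:
```python
from h import *
d=np.load("w1.npz"); C=(d["K"],d["R"],d["t"])
print("corners",w(C,[[178,67],[459,62]],.085).round(4))
for a,b in(((276,121),(277,192)),((319,121),(319,192)),((407,118),(404,188))):
    P=w(C,[a,b],.055); print(P[:,:2].round(4),np.linalg.norm(P[0]-P[1]).round(4),np.degrees(np.arctan2(*(P[0]-P[1])[[1,0]])).round(1))
def cad(x,y,yaw,pts):
    a=np.radians(yaw);p=np.array(pts,float);return np.c_[x+p[:,0]*np.cos(a)-p[:,1]*np.sin(a),y+p[:,0]*np.sin(a)+p[:,1]*np.cos(a),p[:,2]]
# fit caddy from observations in both cams (notch bottoms scene, back corners wrist, back corners scene)
from scipy.optimize import least_squares
S=cam("scene")
ob=[(S,[.030,-.058,.036],(261.3,268)),(S,[.030,.116,.036],(335,268)),(S,[-.030,-.058,.036],(263,247)),(S,[-.030,.116,.036],(334.5,247)),
(C,[.103,.163,.085],(178,67)),(C,[.103,-.163,.085],(459,62)),(S,[.103,.163,.085],(357,284.5)),(S,[.103,-.163,.085],(209.5,284.5))]
f=lambda v:np.concatenate([px(c,cad(*v,[q]))[0]-u for c,q,u in ob])
r=least_squares(f,[.656,-.0185,1.5],x_scale=[.01,.01,1],loss="soft_l1"); print(r.x,f(r.x).reshape(-1,2).round(1).tolist())
```

```text
corners [[ 0.749   0.1383  0.085 ]
 [ 0.7559 -0.184   0.085 ]]
[[0.6896 0.0319]
 [0.595  0.0337]] 0.0946 -1.1
[[ 0.6898 -0.0239]
 [ 0.5953 -0.0242]] 0.0945 0.2
[[ 0.6941 -0.1377]
 [ 0.6015 -0.1409]] 0.0927 2.0
[ 0.65174257 -0.02104461  0.66431565] [[-0.5, -2.0], [-1.6, -1.1], [-0.2, -2.0], [-1.8, -1.1], [-4.6, -3.6], [-0.9, -0.7], [-0.2, -0.2], [-1.1, -2.0]]
```

Request:
arm_command(series="16 -3 20 -0.016 120;16 -2 30 0 120;0 0 30 0 120;0 0 30 0 120;0 0 30 0 120;0 0 0 0 120;0 0 0 0 120")

```text
time_s: 2.73
tool_pos: [0.6494, -0.0248, 0.1293]
tool_rot: [180.0, 0.2, 0.8]
force: [0.0, 0.2, -0.2]
grip_width: 0.046
grasp_force: 0.0
```

Run:
```python
from h import *
im,C=shot("wrist"); o=telemetry.get_obs(); print(o["tool_pos"],o["tool_rot"],o["grip_width"])
np.savez("w2",K=C[0],R=C[1],t=C[2]); cv2.imwrite("pics/w2.png",im)
```

```text
[ 0.65113307 -0.02423466  0.13168305] [ 1.79953161e+02 -2.68114603e-02  7.83978797e-01] 0.04624247884578316
```

View pics/w2.png

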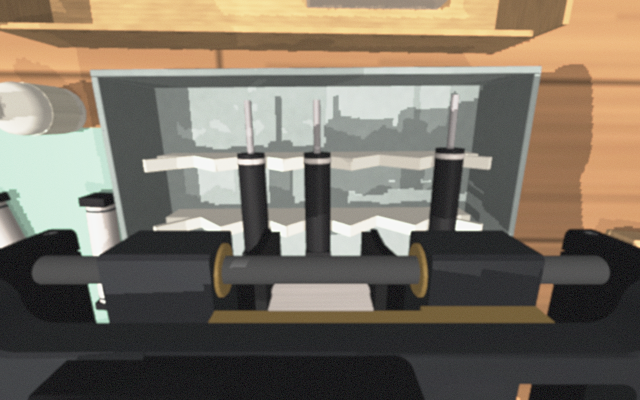

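Close view: the handle tops are at (252,157), (317,155) and (449,151), and the back wall corners at (92,72) and (540,68). The middle driver sits between the fingers.

Run:
```python
from h import *
d=np.load("w2.npz"); C=(d["K"],d["R"],d["t"])
P=w(C,[[92,72],[540,68]],.085); print(P.round(4),np.degrees(np.arctan2(P[1,0]-P[0,0],P[0,1]-P[1,1])))
print(w(C,[[252,157],[317,155],[449,151]],.06).round(4))
print(w(C,[[255,215],[318,215],[445,215]],.06).round(4))
```

```text
[[ 0.7519  0.139   0.085 ]
 [ 0.7587 -0.1835  0.085 ]] 1.2090708399796946
[[ 0.6893  0.0322  0.06  ]
 [ 0.6917 -0.0234  0.06  ]
 [ 0.6965 -0.136   0.06  ]]
[[ 0.6372  0.0319  0.06  ]
 [ 0.6379 -0.0249  0.06  ]
 [ 0.6393 -0.1395  0.06  ]]
```

Request:
arm_command(series="0 0 30 0 120;0 0 30 0 120;0 0 25 0 120;0 0 11 0 120;0 0 0 0 120;0 0 0 0 255;0 0 0 0 255;0 0 0 0 255;0 0 0 0 255;0 0 0 0 255", squeeze=30)

```text
time_s: 3.62
tool_pos: [0.6518, -0.0226, 0.0359]
tool_rot: [180.0, -0.1, 0.9]
force: [-0.2, 0.2, 0.1]
grip_width: 0.0204
grasp_force: 0.0
```

Request:
arm_command(series="0 0 0 0 255;0 0 0 0 255;0 0 0 0 255")

```text
time_s: 3.87
tool_pos: [0.6522, -0.022, 0.037]
tool_rot: [180.0, -0.1, 0.9]
force: [-0.8, -0.1, 10.3]
grip_width: 0.0034
grasp_force: 5.6
```

Run:
```python
from h import *
im,C=shot("wrist"); o=telemetry.get_obs(); print(o["tool_pos"],o["tool_rot"],o["grip_width"],o["grasp_force"])
a=im; b,_=shot("side"); 
cv2.imwrite("pics/m3.png",np.hstack([cv2.resize(a[60:320,100:560],(460,260)),cv2.resize(b[100:230,200:370],(340,260),interpolation=3)]))
```

```text
[ 0.65242375 -0.02204125  0.03714201] [ 1.79992787e+02 -1.68611255e-01  9.20990113e-01] 0.0020536087079600237 5.2984826266765594
```

View pics/m3.png

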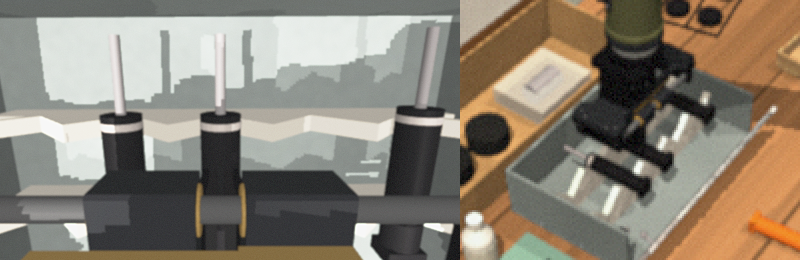

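Request:
arm_command(series="0 0 0 0 120;0 0 0 0 120;0 0 0 0 120;0 0 0 0 120;0 0 0 0 120;0 0 0 0 120")

```text
time_s: 4.47
tool_pos: [0.6509, -0.0224, 0.0345]
tool_rot: [-180.0, 0.0, 0.9]
force: [-0.2, 1.0, -0.7]
grip_width: 0.0337
grasp_force: 0.0
```

Run:
```python
from h import *
im,C=shot("wrist"); o=telemetry.get_obs(); print(o["tool_pos"],o["force"],o["grip_width"],o["grasp_force"])
b,S=shot("side"); sc,_=shot("scene")
cv2.imwrite("pics/m4.png",np.hstack([im[100:360,160:480],cv2.resize(b[110:240,210:370],(320,260),interpolation=3)]))
P=np.array([o["tool_pos"]]); print(px(cam("side"),P)); print(px(cam("side"),P+[0,0,.07]),px(cam("side"),P+[0,.023,0]),px(cam("side"),P-[0,.023,0]))
```

```text
[ 0.65066942 -0.02221328  0.034257  ] [ 0.41969564 -0.72325159 -0.5808045 ] 0.037607680752166944 0.0
[[288.19131064 177.77437548]]
[[287.87339224 160.53051857]] [[283.50180474 182.4461941 ]] [[292.79781326 173.18524707]]
```

View pics/m4.png

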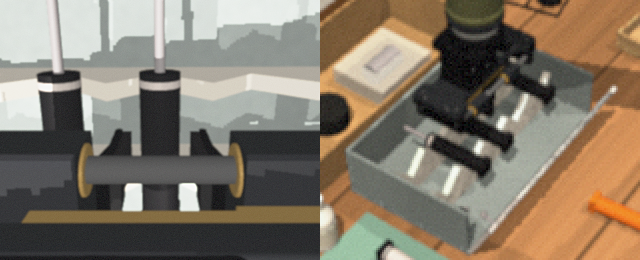

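Request:
arm_command(series="0 0 0 0 195;0 0 0 0 195;0 0 0 0 195;0 0 0 0 195")

```text
time_s: 4.95
tool_pos: [0.651, -0.0225, 0.0345]
tool_rot: [180.0, 0.0, 0.9]
force: [0.1, 0.1, -0.4]
grip_width: 0.0273
grasp_force: 0.0
```

Run:
```python
from h import *
o=telemetry.get_obs(); print(o["tool_pos"],o["force"],o["grip_width"],o["grasp_force"])
im,C=shot("wrist"); b,_=shot("side"); sc,_=shot("scene")
r=lambda i:cv2.resize(i,(400,300),interpolation=3)
cv2.imwrite("pics/m5.png",np.vstack([np.hstack([r(b[130:205,240:340]),r(sc[200:290,230:350])]),np.hstack([r(im[150:300,220:420]),r(im[130:250,240:400])])]))
P=o["tool_pos"]
for n in("side","scene"): print(n,px(cam(n),np.array([P,P+[0,0,.019],P+[0,.01,.0],P-[0,.01,0],[.60,-.025,.053]])).round(0).tolist())
```

```text
[ 0.65098788 -0.02248269  0.03451297] [ 0.1053851   0.11466681 -0.44288014] 0.027274850012437513 0.0
side [[288.0, 178.0], [288.0, 173.0], [286.0, 180.0], [290.0, 176.0], [303.0, 180.0]]
scene [[285.0, 256.0], [285.0, 251.0], [289.0, 256.0], [281.0, 256.0], [285.0, 234.0]]
```

View pics/m5.png

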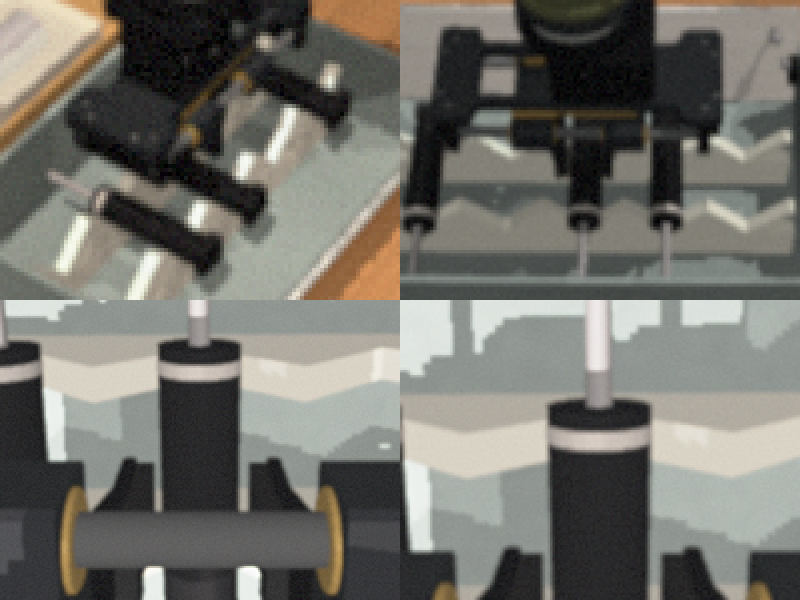

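Request:
arm_command(series="0 0 0 0 205;0 0 0 0 205;0 0 0 0 210;0 0 0 0 210", squeeze=12)

```text
time_s: 5.43
tool_pos: [0.651, -0.0224, 0.0346]
tool_rot: [-180.0, -0.0, 0.9]
force: [0.7, 0.1, -0.0]
grip_width: 0.016
grasp_force: 0.2
```

Request:
arm_command(series="0 0 0 0 255")

```text
time_s: 5.52
tool_pos: [0.6511, -0.0221, 0.0348]
tool_rot: [-180.0, -0.0, 0.9]
force: [-0.5, 0.2, 3.6]
grip_width: 0.0135
grasp_force: 5.2
```

Request:
arm_command(series="0 0 0 0 255")

```text
time_s: 5.6
tool_pos: [0.6515, -0.022, 0.0359]
tool_rot: [-180.0, -0.1, 0.9]
force: [-2.9, 1.4, 12.9]
grip_width: 0.0086
grasp_force: 9.7
```

Request:
arm_command(series="0 0 0 0 120;0 0 0 0 120;0 0 0 0 120;0 0 0 0 120;0 0 0 0 120;0 0 0 0 120;0 0 5 0 120;0 0 5 0 120;0 0 5 0 120;0 0 0 0 120;0 0 0 0 220;0 0 0 0 220;0 0 0 0 220;0 0 0 0 220;0 0 0 0 220;0 0 0 0 220;0 0 0 0 220")

```text
time_s: 7.02
tool_pos: [0.6513, -0.022, 0.02]
tool_rot: [-180.0, -0.0, 0.9]
force: [-0.6, 2.1, 0.9]
grip_width: 0.0236
grasp_force: 12.0
```

The grip held at 23.6 mm, so the real fingertips are about 28 mm above the reported TCP. I'll use that offset from here on.

Request:
arm_command(series="0 0 0 0 255;0 0 0 0 255;0 0 -15 0 255;0 0 -30 0 255;0 0 -35 0 255;0 0 -20 0 255;-12 35 0 0 255;-12 35 0 0 255;-12 35 0 0 255;-12 35 0 0 255;-12 35 0 0 255;-12 35 0 0 255;-12 35 0 0 255;-12 35 0 0 255;-12 35 0 0 255;-12 35 0 0 255;-12 35 0 0 255;-12 35 0 0 255;0 0 0 0 255;0 0 0 0 255", squeeze=35)

```text
time_s: 8.68
tool_pos: [0.5104, -0.4488, 0.1186]
tool_rot: [180.0, 0.1, 0.5]
force: [0.2, 0.8, -0.9]
grip_width: 0.0231
grasp_force: 35.0
```

Run:
```python
from h import *
o=telemetry.get_obs(); print(o["tool_pos"],o["tool_rot"],o["grip_width"],o["grasp_force"])
im,C=shot("wrist"); 
np.savez("w6",K=C[0],R=C[1],t=C[2]); cv2.imwrite("pics/w6.png",im)
```

```text
[ 0.51037025 -0.44880787  0.11864104] [1.79952257e+02 1.39684958e-01 5.12811737e-01] 0.02307731517840455 34.997575879096985
```

View pics/w6.png

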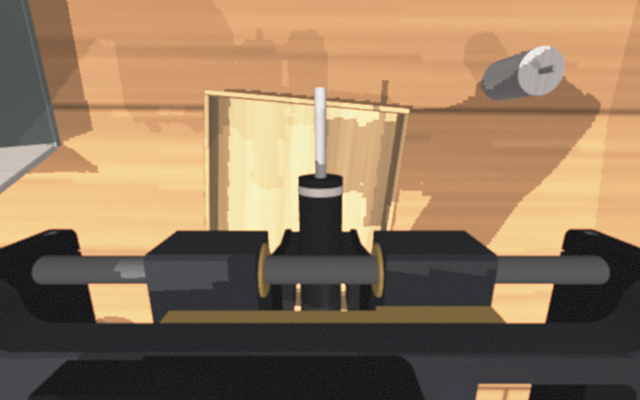

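The held driver is centred at (320,190). The tray's far-wall corners are at (206,92) and (409,108).

Run:
```python
from h import *
d=np.load("w6.npz"); C=(d["K"],d["R"],d["t"])
P=w(C,[[206,92],[409,108]],.032)[:,:2]; print(P.round(4))
v=P[0]-P[1]; L=np.linalg.norm(v); a=np.arctan2(-v[0],v[1]); print(L,np.degrees(a)); c=P.mean(0)-.105*np.array([np.cos(a),np.sin(a)]); print("tray",c)
for s in(-.048,.048,0): print(s,(c+np.array([-.012*np.cos(a)-s*np.sin(a),-.012*np.sin(a)+s*np.cos(a)])).round(4))
```

```text
[[ 0.6043 -0.3511]
 [ 0.5926 -0.528 ]]
0.17726590908907255 -3.801184645995597
tray [ 0.49365749 -0.43255727]
-0.048 [ 0.4785 -0.4797]
0.048 [ 0.4849 -0.3839]
0 [ 0.4817 -0.4318]
```

Request:
arm_command(series="0 0 0 0.075 255;-15 16 10 0 255;-15 17 20 0 255;0 0 30 0 255;0 0 30 0 255;0 0 25 0 255;0 0 12 0 255;0 0 4 0 255;0 0 0 0 255;0 0 0 0 255")

```text
time_s: 9.57
tool_pos: [0.4833, -0.4761, -0.0097]
tool_rot: [179.9, -0.1, -3.3]
force: [0.4, -0.4, -0.3]
grip_width: 0.0229
grasp_force: 35.0
```

Request:
arm_command(series="0 0 4 0 255;0 0 0 0 255;0 0 0 0 155;0 0 0 0 155;0 0 0 0 155;0 0 0 0 155;0 0 -35 0 155;0 0 -35 0 155;0 0 -35 0 155;0 0 -35 0 155;0 0 0 -0.079 155;16 -30 0 0 120;16 -30 0 0 120;16 -30 0 0 120;16 -30 0 0 120;16 -30 0 0 120;16 -30 0 0 120;16 -30 0 0 120;16 -30 0 0 120;16 -30 0 0 120")

```text
time_s: 11.23
tool_pos: [0.621, -0.2017, 0.125]
tool_rot: [180.0, -0.0, 1.1]
force: [0.6, -0.7, 0.5]
grip_width: 0.0462
grasp_force: 0.0
```

Request:
arm_command(series="16 -30 0 0 120;16 -30 0 0 120;0 0 0 0 120;0 0 0 0 120;0 0 0 0 120")

```text
time_s: 11.65
tool_pos: [0.651, -0.1431, 0.1246]
tool_rot: [179.9, 0.0, 1.1]
force: [0.2, -0.1, 0.0]
grip_width: 0.046
grasp_force: 0.0
```

Run:
```python
from h import *
go(.654,-.139,.012,1.2)
o=telemetry.get_obs(); print(o["tool_pos"],o["tool_rot"],o["grip_width"])
```

```text
turn -0.001  dx 3.0 dy -4.1 dz 112.6
[ 0.65103651 -0.14312386  0.12458032] [1.79942772e+02 2.27558629e-02 1.14052214e+00] 0.046022174432851656
```

Request:
arm_command(series="3 -4 10 0 120;0 0 30 0 120;0 0 30 0 120;0 0 25 0 120;0 0 13 0 120;0 0 5 0 120;0 0 0 0 120;0 0 0 0 255;0 0 0 0 255;0 0 0 0 255;0 0 0 0 255;0 0 0 0 255;0 0 0 0 255;0 0 0 0 255")

```text
time_s: 12.82
tool_pos: [0.655, -0.138, 0.0128]
tool_rot: [-180.0, -0.1, 1.2]
force: [-0.0, 1.1, 5.3]
grip_width: 0.0232
grasp_force: 35.0
```

Request:
arm_command(series="0 0 -12 0 255;0 0 -35 0 255;0 0 -35 0 255;0 0 -30 0 255;-22 30 0 0 255;-22 30 0 0 255;-22 30 0 0 255;-22 30 0 0 255;-22 30 0 0 255;-22 30 0 0 255;-22 30 0 0 255;-22 30 0 0 255;0 0 0 0.087 255;0 0 0 0 255;0 0 0 0 255")

```text
time_s: 14.07
tool_pos: [0.4827, -0.3818, 0.1238]
tool_rot: [-180.0, -0.0, -3.8]
force: [0.9, 0.6, -1.0]
grip_width: 0.0231
grasp_force: 35.0
```

Run:
```python
from h import *
go(.4849,-.3839,-.022,-3.8)
```

```text
turn 0.000  dx 2.3 dy 2.0 dz 145.8
```

Request:
arm_command(series="2 2 20 0 255;0 0 35 0 255;0 0 35 0 255;0 0 30 0 255;0 0 18 0 255;0 0 7 0 255;0 0 0 0 255;0 0 0 0 255;0 0 0 0 255;0 0 0 0 155;0 0 0 0 155;0 0 0 0 155;0 0 0 0 155;0 0 -35 0 155;0 0 -35 0 155;0 0 -40 0 155;0 0 -35 0 155;0 0 0 -0.087 155;0 0 0 0 120")

```text
time_s: 15.65
tool_pos: [0.4866, -0.3852, 0.1271]
tool_rot: [179.8, -0.3, 1.3]
force: [0.3, 0.2, -1.2]
grip_width: 0.0361
grasp_force: 0.0
```

Request:
arm_command(series="14.6 -34.5 0 0 120;14.6 -34.5 0 0 120;14.6 -34.5 0 0 120;14.6 -34.5 0 0 120;14.6 -34.5 0 0 120;14.6 -34.5 0 0 120;14.6 -34.5 0 0 120;14.6 -34.5 0 0 120;14.6 -34.5 0 0 120;14.6 -34.5 0 0 120;14.6 -34.5 0 0 120;14.6 -34.5 0 0 120;0 0 0 0 120;0 0 0 0 120;0 0 0 0 120")

```text
time_s: 16.9
tool_pos: [0.6508, 0.0327, 0.1221]
tool_rot: [179.9, 0.2, 1.1]
force: [-1.0, -1.4, -0.3]
grip_width: 0.0458
grasp_force: 0.0
```

Run:
```python
from h import *
go(.652,.0345,.012,1.2)
```

```text
turn -0.002  dx 1.2 dy -1.8 dz 110.1
```

Request:
arm_command(series="1 -2 10 0 120;0 0 30 0 120;0 0 30 0 120;0 0 25 0 120;0 0 11 0 120;0 0 4 0 120;0 0 0 0 120;0 0 0 0 255;0 0 0 0 255;0 0 0 0 255;0 0 0 0 255;0 0 0 0 255;0 0 0 0 255;0 0 0 0 255")

```text
time_s: 18.07
tool_pos: [0.6535, 0.0361, 0.0147]
tool_rot: [-180.0, -0.1, 1.2]
force: [-1.0, 1.1, 4.9]
grip_width: 0.0231
grasp_force: 35.0
```

Request:
arm_command(series="0 0 -12 0 255;0 0 -35 0 255;0 0 -35 0 255;0 0 -30 0 255;-13.8 35.5 0 0 255;-13.8 35.5 0 0 255;-13.8 35.5 0 0 255;-13.8 35.5 0 0 255;-13.8 35.5 0 0 255;-13.8 35.5 0 0 255;-13.8 35.5 0 0 255;-13.8 35.5 0 0 255;-13.8 35.5 0 0 255;-13.8 35.5 0 0 255;-13.8 35.5 0 0 255;-13.8 35.5 0 0 255;-13.8 35.5 0 0 255;0 0 0 0.087 255;0 0 0 0 255;0 0 0 0 255")

```text
time_s: 19.73
tool_pos: [0.4822, -0.4292, 0.1256]
tool_rot: [-179.9, 0.0, -3.8]
force: [0.1, 0.3, -0.5]
grip_width: 0.023
grasp_force: 35.0
```

Run:
```python
from h import *
go(.4817,-.4318,-.022,-3.8)
im,C=shot("wrist"); cv2.imwrite("pics/w7.png",im)
```

```text
turn 0.000  dx -0.3 dy 2.6 dz 147.6
```

View pics/w7.png

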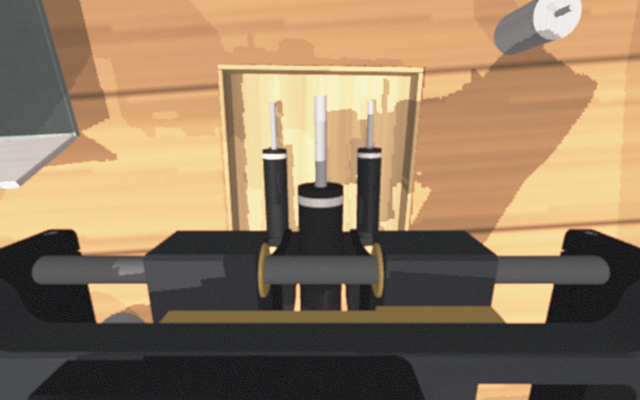

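Request:
arm_command(series="0 2 20 0 255;0 0 35 0 255;0 0 35 0 255;0 0 30 0 255;0 0 18 0 255;0 0 7 0 255;0 0 0 0 255;0 0 0 0 255;0 0 0 0 255;0 0 0 0 167;0 0 0 0 167;0 0 0 0 167;0 0 0 0 167;0 0 -35 0 167;0 0 -35 0 167;0 0 -40 0 167;0 0 -40 0 167;0 0 -40 0 167;0 0 -20 -0.066 167")

```text
time_s: 21.37
tool_pos: [0.4842, -0.4329, 0.1971]
tool_rot: [179.7, -0.3, -0.0]
force: [0.5, 0.0, 0.8]
grip_width: 0.0301
grasp_force: 0.0
```

Request:
arm_command(series="0 -38.5 0 0 100;0 -38.5 0 0 100;0 -38.5 0 0 100;0 -38.5 0 0 100;0 -38.5 0 0 100;0 -38.5 0 0 100;0 -38.5 0 0 100;0 -38.5 0 0 100;0 -38.5 0 0 100;0 -38.5 0 0 100;0 -38.5 0 0 100;0 -38.5 0 0 100;0 -38.5 0 0 100;0 -38.5 0 0 100;0 -38.5 0 0 100;0 -38.5 0 0 100;0 -38.5 0 0 100;0 -38.5 0 0 100;0 -38.5 0 0 100;0 0 0 0 100")

```text
time_s: 23.03
tool_pos: [0.4798, 0.3096, 0.191]
tool_rot: [-179.6, 0.1, 0.6]
force: [-1.6, 0.3, 1.1]
grip_width: 0.053
grasp_force: 0.0
```

```bash
cat >> h.py <<'E'
def blobs(n,z=.018,amin=60,amax=20000):
    im,C=shot(n); hsv=cv2.cvtColor(im,cv2.COLOR_BGR2HSV)
    m=((hsv[...,1]<45)&(hsv[...,2]>130)).astype(np.uint8)
    k,l,s,c=cv2.connectedComponentsWithStats(m); out=[]
    for i in range(1,k):
        if amin<s[i,4]<amax:
            ys,xs=np.where(l==i); P=w(C,np.c_[xs,ys],z)[:,:2]; e,v=np.linalg.eigh(np.cov(P.T)); L=np.sqrt(e*12)
            if .09<L[1]<.125 and .015<L[0]<.04:
                q=P.mean(0); a=(np.degrees(np.arctan2(v[1,1],v[0,1]))+90)%180-90
                print(n,c[i].round(),q.round(4),"yaw %.1f"%a,L.round(3))
    return im
E
python3 - <<'E'
from h import *
telemetry.get_obs()
for n in("wrist","scene","side"): im=blobs(n); cv2.imwrite(f"pics/{n}8.png",im)
o=telemetry.get_obs(); print(o["tool_pos"],o["tool_rot"],o["grip_width"])
E
```

```text
scene [101.   1.] [-0.6801 -0.9313] yaw 86.4 [0.029 0.097]
scene [376. 187.] [0.4043 0.222 ] yaw 10.7 [0.023 0.101]
scene [434. 189.] [0.4078 0.3852] yaw 5.5 [0.025 0.103]
scene [377. 239.] [0.5834 0.2114] yaw -0.9 [0.023 0.095]
scene [417. 237.] [0.5754 0.3136] yaw 14.8 [0.025 0.101]
scene [448. 239.] [0.5792 0.3932] yaw -0.7 [0.023 0.105]
side [318.  49.] [ 0.9751 -0.6671] yaw 86.5 [0.022 0.108]
side [234. 273.] [0.575  0.3128] yaw 14.9 [0.034 0.11 ]
side [310. 281.] [0.4071 0.221 ] yaw 10.4 [0.034 0.111]
side [210. 294.] [0.5835 0.391 ] yaw -2.2 [0.031 0.11 ]
side [268. 330.] [0.411  0.3841] yaw 5.3 [0.031 0.111]
[0.48298656 0.3000148  0.19042409] [1.79967833e+02 2.35059112e-02 6.80886410e-03] 0.05292412473045832
```

View pics/wrist8.png

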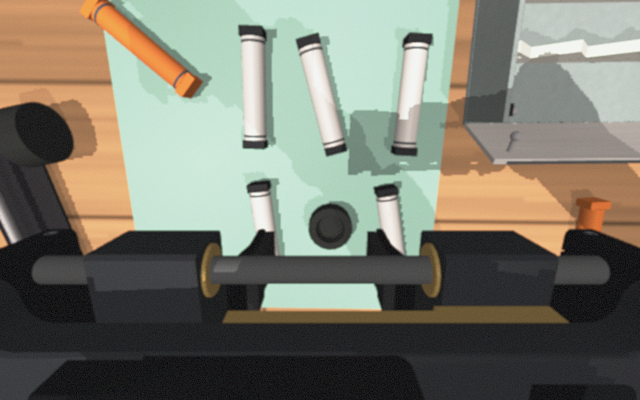

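The wrist view shows three far dampers: (252,32)-(255,144), (309,40)-(336,150) and (418,39)-(405,149). The tyre is at (330,226), and the orange look-alike at (140,45) is well clear. The arm was still settling, so I'll re-shoot and segment.

Run:
```python
from h import *
im,C=shot("wrist"); print(telemetry.get_obs()["tool_pos"])
hsv=cv2.cvtColor(im,cv2.COLOR_BGR2HSV)
print(hsv[88,254],hsv[95,411],hsv[94,190])
m=((hsv[...,1]<40)&(hsv[...,2]>110)).astype(np.uint8); m[225:]=0
k,l,s,c=cv2.connectedComponentsWithStats(m)
for i in range(1,k):
    if s[i,4]>500:
        ys,xs=np.where(l==i); P=w(C,np.c_[xs,ys],.018)[:,:2]; e,v=np.linalg.eigh(np.cov(P.T))
        print(c[i].round(),P.mean(0).round(4),((np.degrees(np.arctan2(v[1,1],v[0,1]))+90)%180-90).round(1),np.sqrt(e*12).round(3))
```

```text
[0.48356885 0.29881041 0.19043616]
[ 30  13 115] [ 38  16 179] [ 74  45 135]
[351.  41.] [0.6371 0.264 ] 75.7 [0.105 0.18 ]
[422. 164.] [0.5016 0.1759] -4.3 [0.035 0.182]
[564.  84.] [0.592  0.0225] 46.5 [0.167 0.18 ]
[192. 151.] [0.5178 0.4502] 65.4 [0.182 0.216]
[400.  96.] [0.5807 0.2075] -2.0 [0.028 0.111]
[311.  98.] [0.5783 0.3083] 15.5 [0.028 0.112]
[380. 211.] [0.4442 0.2235] 25.2 [0.027 0.036]
```

D3 at y≈0.21 lies too close to the caddy wall for the gripper body to go down over it, so I'll take D4 first.

Request:
arm_command(series="0 0 10 -0.088 92;0 0 20 -0.088 92;0 0 20 -0.089 92;30 5 20 0 92;32 5 20 0 92;32 4 20 0 92;0 0 30 0 92;0 0 30 0 92;0 0 25 0 92;0 0 10 0 92;0 0 0 0 92;0 0 0 0 92")

```text
time_s: 24.23
tool_pos: [0.5785, 0.3097, -0.0136]
tool_rot: [180.0, -0.0, 15.0]
force: [-0.1, -0.3, 0.6]
grip_width: 0.0558
grasp_force: 0.0
```

Run:
```python
from h import *
go(.578,.310,-.024,15.2); o=telemetry.get_obs(); print(o["tool_pos"],o["force"],o["grip_width"])
im=cams.read_camera("wrist"); sd=cams.read_camera("side")
cv2.imwrite("pics/m9.png",np.hstack([im[100:330,180:460],cv2.resize(sd[230:320,180:290],(440,360),interpolation=3)[:230]]))
```

```text
turn -0.003  dx -0.4 dy -0.4 dz 10.4
[ 0.57849712  0.30972624 -0.01363622] [-0.0522567  -0.29266994  0.63730349] 0.055777721004076075
```

View pics/m9.png

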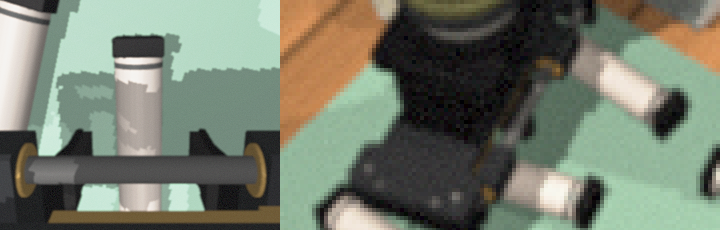

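The damper is centred between the fingers at (138,100). I'll go down and grip.

Request:
arm_command(series="0 0 5 0 92;0 0 5 0 92;0 0 0 0 92;0 0 0 0 92;0 0 0 0 255;0 0 0 0 255;0 0 0 0 255;0 0 0 0 255;0 0 0 0 255;0 0 0 0 255;0 0 0 0 255;0 0 0 0 255")

```text
time_s: 25.33
tool_pos: [0.5776, 0.3109, -0.0244]
tool_rot: [180.0, -0.0, 15.1]
force: [-0.1, -0.1, -0.2]
grip_width: 0.0249
grasp_force: 35.0
```

Request:
arm_command(series="0 0 -15 0 255;0 0 -30 0 255;0 0 -35 0.121 255;0 0 -35 0.122 255;0 0 -35 0 255;5.6 37.5 0 0 255;5.6 37.5 0 0 255;5.6 37.5 0 0 255;5.6 37.5 0 0 255;5.6 37.5 0 0 255;5.6 37.5 0 0 255;5.6 37.5 0 0 255;5.6 37.5 0 0 255;5.6 37.5 0 0 255;5.6 37.5 0 0 255;5.6 37.5 0 0 255;5.6 37.5 0 0 255;0 0 0 0 255;0 0 0 0 255;0 0 0 0 255")

```text
time_s: 27.0
tool_pos: [0.654, -0.1369, 0.1261]
tool_rot: [-179.9, -0.0, 1.2]
force: [0.6, 0.3, -0.5]
grip_width: 0.025
grasp_force: 35.0
```

Run:
```python
from h import *
go(.6545,-.138,.019,1.2); print(telemetry.get_obs()["grip_width"])
```

```text
turn -0.000  dx 0.4 dy 1.1 dz 107.1
0.02495297959641914
```

Request:
arm_command(series="0 1 25 0 255;0 0 35 0 255;0 0 25 0 255;0 0 12 0 255;0 0 7 0 255;0 0 2 0 255;0 0 0 0 255;0 0 0 0 255;0 0 0 0 138;0 0 0 0 138;0 0 0 0 138;0 0 0 0 138;0 0 0 0 138;0 0 -20 0 138;0 0 -35 0 138;0 0 -35 0 138;0 0 -16 0 138")

```text
time_s: 28.42
tool_pos: [0.6565, -0.1385, 0.1307]
tool_rot: [179.9, -0.3, 1.2]
force: [0.9, -0.6, 0.3]
grip_width: 0.0397
grasp_force: 0.0
```

Request:
arm_command(series="-4 -35.2 0 0 92;-4 -35.2 0 0 92;-4 -35.2 0 0 92;-4 -35.2 0 0 92;-4 -35.2 0 0 92;-4 -35.2 0 0 92;-4 -35.2 0 0 92;-4 -35.2 0 0 92;-4 -35.2 0 0 92;-4 -35.2 0 0 92;-4 -35.2 0 0 92;-4 -35.2 0 0 92;-4 -35.2 0 0 92;-4 -35.2 0 0 92;-4 -35.2 0 0 92;0 0 0 0.047 92;0 0 0 0 92")

```text
time_s: 29.83
tool_pos: [0.5809, 0.3919, 0.1256]
tool_rot: [-179.9, 0.1, -1.2]
force: [0.3, -1.7, 0.7]
grip_width: 0.0559
grasp_force: 0.0
```

Run:
```python
from h import *
for n in("scene","side"): blobs(n)
im,C=shot("wrist"); cv2.imwrite("pics/w10.png",im)
go(.584,.389,-.024,-1.5); print(telemetry.get_obs()["grip_width"])
S,C2=shot("scene"); P=w(C2,[[250,240]],.06)
a=cv2.resize(S[195:295,200:360],(480,300),interpolation=3); b=cv2.resize(im[60:310,120:520],(480,300)); cv2.imwrite("pics/m10.png",np.vstack([a,b]))
```

```text
scene [101.   1.] [-0.679  -0.9309] yaw 85.8 [0.032 0.098]
scene [376. 187.] [0.4049 0.2219] yaw 10.7 [0.024 0.101]
scene [433. 190.] [0.4117 0.3819] yaw 8.6 [0.022 0.115]
scene [341. 215.] [0.5084 0.1199] yaw -4.7 [0.037 0.103]
side [259. 246.] [0.5751 0.2107] yaw -5.3 [0.032 0.108]
side [310. 281.] [0.4075 0.2209] yaw 10.6 [0.034 0.111]
side [211. 295.] [0.5793 0.3921] yaw 0.5 [0.029 0.106]
side [269. 330.] [0.4109 0.384 ] yaw 5.2 [0.031 0.111]
turn -0.001  dx -0.3 dy -2.6 dz 149.4
0.05587000844818474
```

View pics/m10.png

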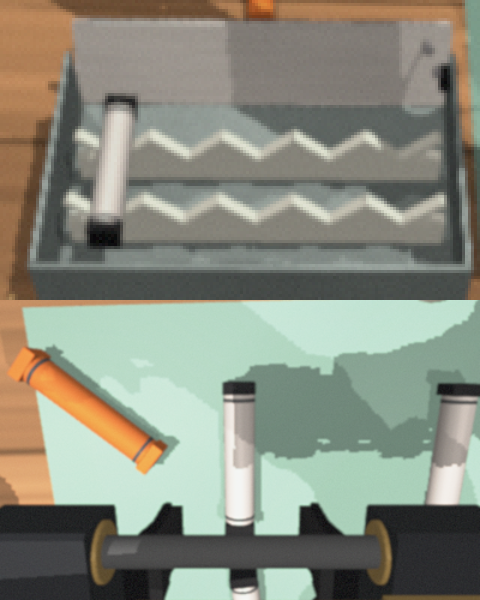

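The first damper sits in notch 1. D5 is centred at (240,455) in the lower crop. Next I grip it.

Request:
arm_command(series="0 -1 30 0 92;0 0 35 0 92;0 0 35 0 92;0 0 30 0 92;0 0 12 0 92;0 0 5 0 92;0 0 2 0 92;0 0 0 0 92;0 0 0 0 255;0 0 0 0 255;0 0 0 0 255;0 0 0 0 255;0 0 0 0 255;0 0 0 0 255;0 0 0 0 255;0 0 0 0 255")

```text
time_s: 31.37
tool_pos: [0.5834, 0.3891, -0.023]
tool_rot: [180.0, -0.0, -1.5]
force: [-0.7, -0.8, 2.2]
grip_width: 0.0252
grasp_force: 35.0
```

Request:
arm_command(series="0 0 -15 0 255;0 0 -30 0 255;0 0 -35 -0.047 255;0 0 -35 0 255;0 0 -35 0 255;4.6 36.2 0 0 255;4.6 36.2 0 0 255;4.6 36.2 0 0 255;4.6 36.2 0 0 255;4.6 36.2 0 0 255;4.6 36.2 0 0 255;4.6 36.2 0 0 255;4.6 36.2 0 0 255;4.6 36.2 0 0 255;4.6 36.2 0 0 255;4.6 36.2 0 0 255;4.6 36.2 0 0 255;4.6 36.2 0 0 255;0 0 0 0 255;0 0 0 0 255")

```text
time_s: 33.03
tool_pos: [0.6527, -0.0844, 0.1267]
tool_rot: [179.9, 0.0, 0.8]
force: [0.4, 0.6, -1.5]
grip_width: 0.0249
grasp_force: 35.0
```

Run:
```python
from h import *
go(.6533,-.080,.019,1.2); print(telemetry.get_obs()["grip_width"])
```

```text
turn -0.006  dx 0.7 dy -4.4 dz 107.7
0.024908859468862714
```

Request:
arm_command(series="0 -2 25 0 255;0 0 35 0 255;0 0 25 0 255;0 0 12 0 255;0 0 7 0 255;0 0 3 0 255;0 0 0 0 255;0 0 0 0 255;0 0 0 0 138;0 0 0 0 138;0 0 0 0 138;0 0 0 0 138;0 0 0 0 138;0 0 -20 0 138;0 0 -35 0 138;0 0 -35 0 138;0 0 -16 0 138")

```text
time_s: 34.45
tool_pos: [0.6551, -0.0777, 0.1305]
tool_rot: [180.0, -0.3, 1.2]
force: [1.2, 0.2, -0.2]
grip_width: 0.04
grasp_force: 0.0
```

Request:
arm_command(series="-16.5 -33.3 0 0 92;-16.5 -33.3 0 0 92;-16.5 -33.3 0 0 92;-16.5 -33.3 0 0 92;-16.5 -33.3 0 0 92;-16.5 -33.3 0 0 92;-16.5 -33.3 0 0 92;-16.5 -33.3 0 0 92;-16.5 -33.3 0 0 92;-16.5 -33.3 0 0 92;-16.5 -33.3 0 0 92;-16.5 -33.3 0 0 92;-16.5 -33.3 0 0 92;-16.5 -33.3 0 0 92;0 0 0 -0.073 92;0 0 0 0 92;0 0 0 0 92")

```text
time_s: 35.87
tool_pos: [0.4122, 0.383, 0.1255]
tool_rot: [180.0, -0.0, 5.3]
force: [-0.3, -0.4, -0.1]
grip_width: 0.0557
grasp_force: 0.0
```

Run:
```python
from h import *
for n in("scene","side"): blobs(n)
go(.413,.381,-.024,5.3); o=telemetry.get_obs(); print(o["tool_pos"],o["grip_width"])
im,C=shot("wrist"); hsv=cv2.cvtColor(im,cv2.COLOR_BGR2HSV)
m=((hsv[...,1]<40)&(hsv[...,2]>110)).astype(np.uint8); m[225:]=0
k,l,s,c=cv2.connectedComponentsWithStats(m)
for i in range(1,k):
    if s[i,4]>500:
        ys,xs=np.where(l==i); P=w(C,np.c_[xs,ys],.018)[:,:2]; e,v=np.linalg.eigh(np.cov(P.T))
        print(c[i].round(),P.mean(0).round(4),((np.degrees(np.arctan2(v[1,1],v[0,1]))+90)%180-90).round(1),np.sqrt(e*12).round(3))
```

```text
scene [101.   1.] [-0.6798 -0.9309] yaw 85.8 [0.03  0.097]
scene [434. 188.] [0.4039 0.386 ] yaw 7.8 [0.023 0.101]
scene [378. 237.] [0.5763 0.2122] yaw -2.4 [0.025 0.104]
side [312. 282.] [0.4001 0.2202] yaw 11.5 [0.031 0.102]
side [271. 332.] [0.4044 0.3844] yaw 8.5 [0.031 0.1  ]
turn -0.003  dx -0.4 dy 0.5 dz 149.4
[0.41336835 0.38157325 0.12539839] 0.05575159543490343
[227. 159.] [0.4385 0.4739] -69.8 [0.136 0.146]
[431.  33.] [0.5674 0.2942] 76.3 [0.058 0.128]
[524.  46.] [0.5643 0.2092] -3.5 [0.031 0.079]
[616.  77.] [0.547  0.1171] 52.8 [0.034 0.069]
[320. 182.] [0.4244 0.381 ] 6.1 [0.028 0.086]
[477. 195.] [0.4257 0.221 ] 11.4 [0.03  0.063]
[362. 214.] [0.3952 0.3341] 82.6 [0.024 0.06 ]
```

Request:
arm_command(series="0 0 30 0 118;0 0 35 0 118;0 0 35 0 118;0 0 30 0 118;0 0 12 0 118;0 0 5 0 118;0 0 2 0 118;0 0 0 0 118;0 0 0 0 255;0 0 0 0 255;0 0 0 0 255;0 0 0 0 255;0 0 0 0 255;0 0 0 0 255;0 0 0 0 255")

```text
time_s: 37.27
tool_pos: [0.4127, 0.3832, -0.0226]
tool_rot: [180.0, -0.1, 5.4]
force: [-0.8, -0.9, 5.7]
grip_width: 0.0252
grasp_force: 35.0
```

Request:
arm_command(series="0 0 -15 0 255;0 0 -30 0 255;0 0 -35 0.073 255;0 0 -35 0 255;0 0 -35 0 255;17.8 31.5 0 0 255;17.8 31.5 0 0 255;17.8 31.5 0 0 255;17.8 31.5 0 0 255;17.8 31.5 0 0 255;17.8 31.5 0 0 255;17.8 31.5 0 0 255;17.8 31.5 0 0 255;17.8 31.5 0 0 255;17.8 31.5 0 0 255;17.8 31.5 0 0 255;17.8 31.5 0 0 255;17.8 31.5 0 0 255;0 0 0 0 255;0 0 0 0 255")

```text
time_s: 38.93
tool_pos: [0.6525, -0.0248, 0.1263]
tool_rot: [-180.0, 0.0, 0.9]
force: [-0.3, 0.5, -0.6]
grip_width: 0.0253
grasp_force: 35.0
```

Run:
```python
from h import *
go(.652,-.022,.019,1.2); print(telemetry.get_obs()["grip_width"])
```

```text
turn -0.005  dx -0.4 dy -2.8 dz 107.3
0.025294071549006553
```

Request:
arm_command(series="0 -2 25 0 255;0 0 35 0 255;0 0 25 0 255;0 0 12 0 255;0 0 7 0 255;0 0 3 0 255;0 0 0 0 255;0 0 0 0 255;0 0 0 0 138;0 0 0 0 138;0 0 0 0 138;0 0 0 0 138;0 0 0 0 138;0 0 -20 0 138;0 0 -35 0 138;0 0 -35 0 138;0 0 -16 0 138")

```text
time_s: 40.35
tool_pos: [0.6542, -0.0186, 0.1304]
tool_rot: [-180.0, -0.3, 1.2]
force: [0.7, -0.1, 1.0]
grip_width: 0.0399
grasp_force: 0.0
```

Request:
arm_command(series="-26.5 -27.2 0 0 118;-26.5 -27.2 0 0 118;-26.5 -27.2 0 0 118;-26.5 -27.2 0 0 118;-26.5 -27.2 0 0 118;-26.5 -27.2 0 0 118;-26.5 -27.2 0 0 118;-26.5 -27.2 0 0 118;-26.5 -27.2 0 0 118;0 0 0 -0.082 118;0 0 0 -0.082 118;0 0 0 0 118;0 0 0 0 118")

```text
time_s: 41.43
tool_pos: [0.4084, 0.2204, 0.1257]
tool_rot: [180.0, -0.0, 10.5]
force: [0.2, 0.3, -0.1]
grip_width: 0.0464
grasp_force: 0.0
```

```bash
cat >> h.py <<'E'
def wr(z=.018):
    im,C=shot("wrist"); hsv=cv2.cvtColor(im,cv2.COLOR_BGR2HSV)
    m=((hsv[...,1]<40)&(hsv[...,2]>110)).astype(np.uint8); m[225:]=0
    k,l,s,c=cv2.connectedComponentsWithStats(m)
    for i in range(1,k):
        if s[i,4]>500:
            ys,xs=np.where(l==i); P=w(C,np.c_[xs,ys],z)[:,:2]; e,v=np.linalg.eigh(np.cov(P.T)); L=np.sqrt(e*12)
            if L[0]<.036: print("wrist",c[i].round(),P.mean(0).round(4),((np.degrees(np.arctan2(v[1,1],v[0,1]))+90)%180-90).round(1),L.round(3))
    return im
E
python3 - <<'E'
from h import *
for n in("scene","side"): blobs(n)
go(.409,.218,-.024,10.6); o=telemetry.get_obs(); print(o["tool_pos"],o["grip_width"])
wr()
E
```

```text
scene [101.   1.] [-0.6801 -0.9313] yaw 86.4 [0.029 0.097]
scene [376. 186.] [0.4014 0.2221] yaw 12.8 [0.023 0.103]
scene [378. 237.] [0.5756 0.2123] yaw -2.0 [0.025 0.104]
side [339. 169.] [ 0.5561 -0.1535] yaw -89.4 [0.036 0.1  ]
side [258. 246.] [0.5783 0.2112] yaw -3.5 [0.034 0.109]
side [310. 281.] [0.4057 0.2215] yaw 11.9 [0.032 0.111]
turn -0.003  dx -0.0 dy 2.2 dz 149.6
[0.40861314 0.2201346  0.1256319 ] 0.0466927403823655
wrist [362.  37.] [0.5557 0.2078] -4.4 [0.027 0.063]
```

Request:
arm_command(series="0 2 30 0 118;0 0 35 0 118;0 0 35 0 118;0 0 30 0 118;0 0 12 0 118;0 0 5 0 118;0 0 2 0 118;0 0 0 0 118;0 0 0 0 255;0 0 0 0 255;0 0 0 0 255;0 0 0 0 255;0 0 0 0 255;0 0 0 0 255;0 0 0 0 255")

```text
time_s: 42.83
tool_pos: [0.4094, 0.2183, -0.0227]
tool_rot: [180.0, -0.1, 10.6]
force: [-1.8, -1.0, 6.1]
grip_width: 0.0251
grasp_force: 35.0
```

Request:
arm_command(series="0 0 -15 0 255;0 0 -30 0 255;0 0 -35 0.082 255;0 0 -35 0.082 255;0 0 -35 0 255;29.7 23.4 0 0 255;29.7 23.4 0 0 255;29.7 23.4 0 0 255;29.7 23.4 0 0 255;29.7 23.4 0 0 255;29.7 23.4 0 0 255;29.7 23.4 0 0 255;29.7 23.4 0 0 255;0 0 0 0 255;0 0 0 0 255;0 0 0 0 255")

```text
time_s: 44.17
tool_pos: [0.6494, 0.0368, 0.1256]
tool_rot: [-179.9, 0.1, 1.2]
force: [-0.4, 0.3, -1.1]
grip_width: 0.0249
grasp_force: 35.0
```

Run:
```python
from h import *
go(.651,.036,.019,1.2); print(telemetry.get_obs()["grip_width"])
```

```text
turn -0.000  dx 1.6 dy 0.8 dz 106.6
0.02486025880787305
```

Request:
arm_command(series="1 0 25 0 255;0 0 35 0 255;0 0 25 0 255;0 0 12 0 255;0 0 7 0 255;0 0 3 0 255;0 0 0 0 255;0 0 0 0 255;0 0 0 0 138;0 0 0 0 138;0 0 0 0 138;0 0 0 0 138;0 0 0 0 138;0 0 -20 0 138;0 0 -35 0 138;0 0 -35 0 138;0 0 -16 0 138")

```text
time_s: 45.58
tool_pos: [0.6534, 0.0369, 0.1304]
tool_rot: [-180.0, -0.3, 1.2]
force: [1.2, 0.5, 0.3]
grip_width: 0.0398
grasp_force: 0.0
```

Request:
arm_command(series="-13.8 -35 0 0 118;-13.8 -35 0 0 118;-13.8 -35 0 0 118;-13.8 -35 0 0 118;-13.8 -35 0 0 118;0 0 0 0.061 118;0 0 0 0 118;0 0 0 0 118")

```text
time_s: 46.25
tool_pos: [0.5788, 0.2094, 0.1257]
tool_rot: [179.9, -0.0, -2.2]
force: [-0.1, -0.5, -0.6]
grip_width: 0.0467
grasp_force: 0.0
```

Run:
```python
from h import *
for n in("scene","side"): blobs(n)
go(.5785,.2095,-.010,-2.3); o=telemetry.get_obs(); print(o["tool_pos"],o["grip_width"])
im=wr(); b=cams.read_camera("side"); 
cv2.imwrite("pics/m11.png",np.hstack([cv2.resize(im[60:310,120:520],(400,250)),cv2.resize(b[110:235,200:380],(360,250),interpolation=3)]))
```

```text
scene [101.   1.] [-0.6791 -0.9307] yaw 86.9 [0.032 0.097]
scene [378. 235.] [0.5718 0.2143] yaw -0.1 [0.023 0.107]
side [395.  82.] [ 0.6299 -0.6499] yaw -65.4 [0.026 0.106]
side [258. 247.] [0.5764 0.2125] yaw -1.9 [0.032 0.106]
turn -0.001  dx -1.0 dy -1.6 dz 135.4
[0.57940351 0.20790389 0.12541845] 0.046863246372308
wrist [23. 10.] [0.7547 0.4581] -79.4 [0.016 0.054]
wrist [352. 202.] [0.5685 0.1735] -1.6 [0.027 0.041]
```

View pics/m11.png

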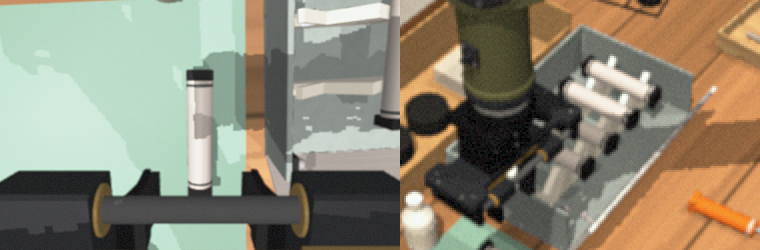

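Four dampers are seated. D3 is centred between the fingers at (200,130), so I'll go down carefully, staying above the wall, and drag it away.

Request:
arm_command(series="0 0 35 0 118;0 0 35 0 118;0 0 30 0 118;0 0 20 0 118;0 0 8 0 118;0 0 4 0 118;0 0 2 0 118;0 0 0 0 118;0 0 0 0 118")

```text
time_s: 47.2
tool_pos: [0.5798, 0.21, -0.0069]
tool_rot: [-180.0, -0.1, -2.3]
force: [-0.8, -0.0, 0.3]
grip_width: 0.0468
grasp_force: 0.0
```

Request:
arm_command(series="0 -4 0 0 130;0 -5 0 0 130;0 -6 0 0 130;0 -6 0 0 130;0 -6 0 0 130;0 -6 0 0 130;0 -6 0 0 130;0 -6 0 0 130;0 -6 0 0 130;0 0 0 0 130")

```text
time_s: 48.03
tool_pos: [0.581, 0.2625, -0.0078]
tool_rot: [-179.9, -0.1, -2.2]
force: [0.6, -1.8, 3.7]
grip_width: 0.0428
grasp_force: 1.7
```

Run:
```python
from h import *
for n in("scene","side"): blobs(n)
o=telemetry.get_obs(); print(o["tool_pos"],o["tool_rot"],o["grip_width"],o["force"]); wr()
```

```text
scene [101.   1.] [-0.6789 -0.9304] yaw 86.5 [0.033 0.096]
scene [508. 287.] [0.7134 0.5112] yaw -79.4 [0.031 0.123]
[ 0.58064334  0.26186262 -0.00831024] [-1.79931136e+02 -1.64150843e-02 -2.25318357e+00] 0.04256164421965621 [ 0.2981657  -0.58128887  0.36228869]
wrist [553.  34.] [0.6876 0.1418] -7.6 [0.021 0.035]
wrist [338. 191.] [0.6129 0.2491] -0.8 [0.026 0.039]
```

Request:
arm_command(series="0 5 0 0 110;0 4 0 0 110;0 0 0 0 110;0 0 6 0 110;0 0 6 0 110;0 0 4 0 110;0 0 0 0 110;0 0 0 0 110;0 0 0 0 255;0 0 0 0 255;0 0 0 0 255;0 0 0 0 255;0 0 0 0 255;0 0 0 0 255;0 0 0 0 255")

```text
time_s: 49.43
tool_pos: [0.5804, 0.2517, -0.0242]
tool_rot: [180.0, -0.0, -2.3]
force: [-0.4, 0.3, -0.0]
grip_width: 0.0247
grasp_force: 35.0
```

Request:
arm_command(series="0 0 -15 0 255;0 0 -30 0 255;0 0 -35 -0.061 255;0 0 -35 0 255;0 0 -35 0 255;13.2 31.8 0 0 255;13.2 31.8 0 0 255;13.2 31.8 0 0 255;13.2 31.8 0 0 255;13.2 31.8 0 0 255;0 0 0 0 255;0 0 0 0 255;0 0 0 0 255")

```text
time_s: 50.52
tool_pos: [0.6492, 0.0946, 0.1262]
tool_rot: [-179.9, 0.0, 1.2]
force: [-0.3, 0.8, -1.4]
grip_width: 0.0251
grasp_force: 35.0
```

Run:
```python
from h import *
go(.6496,.094,.019,1.2); print(telemetry.get_obs()["grip_width"])
```

```text
turn -0.000  dx 0.3 dy 0.6 dz 107.2
0.02510330037114721
```

Request:
arm_command(series="0 0 25 0 255;0 0 35 0 255;0 0 25 0 255;0 0 12 0 255;0 0 7 0 255;0 0 3 0 255;0 0 0 0 255;0 0 0 0 255;0 0 0 0 138;0 0 0 0 138;0 0 0 0 138;0 0 0 0 138;0 0 0 0 138;0 0 -20 0 138;0 0 -35 0 138;0 0 -35 0 138;0 0 -16 0 138")

```text
time_s: 51.93
tool_pos: [0.6516, 0.095, 0.1295]
tool_rot: [-180.0, -0.3, 1.2]
force: [0.6, 1.4, 1.5]
grip_width: 0.0398
grasp_force: 0.0
```

Request:
arm_command(series="-31 16 0 0 255;-31 16 0 0 255;-31 16 0 0 255;-31 16 0 0 255;-31 16 0 0 255;-31 16 0 0 255;-31 16 0 0 255;0 0 0 0 255;0 0 0 0 255")

```text
time_s: 52.68
tool_pos: [0.4341, -0.0241, 0.1251]
tool_rot: [179.8, -0.1, 1.0]
force: [1.9, 0.4, 0.8]
grip_width: 0.0008
grasp_force: 0.0
```

Run:
```python
from h import *
o=telemetry.get_obs(); print(o["tool_pos"],o["tool_rot"])
sc,S=shot("scene"); sd,D=shot("side")
cv2.imwrite("pics/m12.png",np.hstack([cv2.resize(sc[190:300,190:370],(400,300),interpolation=3),cv2.resize(sd[110:245,210:380],(380,300),interpolation=3)]))
for th in (.2,.3,.4,.5,.6,.7,.8,.9): print(th, px(S,[[.551-.1*0-.006*np.cos(th)-.082*np.sin(th),-.024,.006+.082*np.cos(th)]]).round(0),px(D,[[.551-.006*np.cos(th)-.082*np.sin(th),-.024-.163,.006+.082*np.cos(th)],[.551-.006*np.cos(th)-.082*np.sin(th),-.024+.163,.006+.082*np.cos(th)]]).round(0).tolist())
```

```text
[ 0.4340861  -0.02413084  0.12505878] [ 1.79781424e+02 -5.94684326e-02  1.00126622e+00]
0.2 [[287. 204.]] [[355.0, 150.0], [289.0, 221.0]]
0.3 [[287. 202.]] [[357.0, 151.0], [292.0, 222.0]]
0.4 [[287. 200.]] [[359.0, 153.0], [294.0, 224.0]]
0.5 [[287. 199.]] [[361.0, 155.0], [296.0, 227.0]]
0.6 [[287. 198.]] [[363.0, 157.0], [298.0, 229.0]]
0.7 [[288. 198.]] [[364.0, 159.0], [300.0, 231.0]]
0.8 [[288. 197.]] [[366.0, 161.0], [302.0, 233.0]]
0.9 [[288. 197.]] [[367.0, 163.0], [304.0, 236.0]]
```

View pics/m12.png

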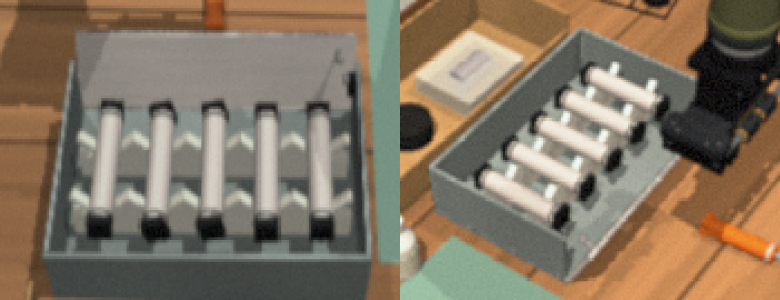

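All five dampers are seated in separate notch pairs, and the door is open at about 0.5 rad. I'll do a quick numeric check before shutting it.

Run:
```python
from h import *
a=np.radians(1.2);c=np.array([.652,-.022])
for n in("scene","side"):
    im,C=shot(n); hsv=cv2.cvtColor(im,cv2.COLOR_BGR2HSV); m=((hsv[...,1]<45)&(hsv[...,2]>150)).astype(np.uint8)
    k,l,s,_=cv2.connectedComponentsWithStats(m)
    for i in range(1,k):
        if s[i,4]>100:
            ys,xs=np.where(l==i); P=w(C,np.c_[xs,ys],.059)[:,:2]; q=P.mean(0)
            if abs(q-c).max()<.16:
                e,v=np.linalg.eigh(np.cov(P.T)); L=np.sqrt(e*12); d=q-c
                if L[1]>.07 and L[0]<.04: print(n,(d[0]*np.cos(a)+d[1]*np.sin(a)).round(4),(d[1]*np.cos(a)-d[0]*np.sin(a)).round(4),"yaw",((np.degrees(np.arctan2(v[1,1],v[0,1]))+90)%180-90).round(1),L.round(3))
sc=cams.read_camera("scene"); sd=cams.read_camera("side")
cv2.imwrite("pics/m13.png",np.hstack([cv2.resize(sc[165:255,85:195],(367,300),interpolation=3),cv2.resize(sd[95:165,350:450],(429,300),interpolation=3)]))
```

```text
scene -0.0018 -0.1189 yaw -1.0 [0.038 0.103]
scene 0.0031 0.0641 yaw 10.0 [0.037 0.103]
scene -0.0 0.1211 yaw 2.9 [0.032 0.099]
```

View pics/m13.png

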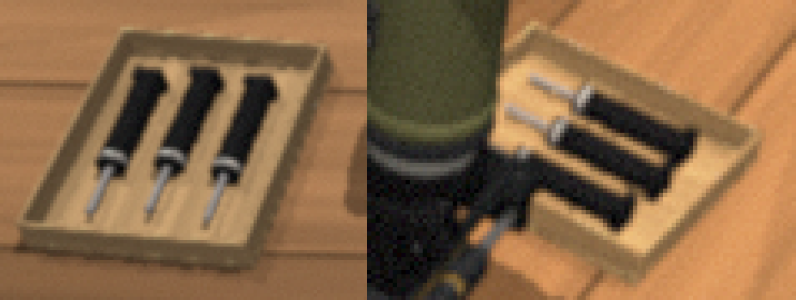

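Request:
arm_command(series="0 0 30 0 255;0 0 30 0 255;0 0 22 0 255;0 0 10 0 255;0 0 0 0 255;0 0 0 0 255")

```text
time_s: 53.48
tool_pos: [0.4354, -0.0217, 0.0328]
tool_rot: [-179.9, 0.0, 1.2]
force: [-0.7, -0.3, 0.4]
grip_width: 0.0008
grasp_force: 0.0
```

The three drivers lie flat in the tray, and the dampers are within ±3 mm of centre. Now I push the door.

Request:
arm_command(series="12 0 0 0 255;12 0 0 0 255;12 0 0 0 255;10 0 0 0 255;8 0 0 0 255;8 0 0 0 255;8 0 0 0 255;6 0 0 0 255;6 0 0 0 255")

```text
time_s: 54.23
tool_pos: [0.5171, -0.0208, 0.0327]
tool_rot: [180.0, 0.0, 1.2]
force: [-2.5, 0.0, 0.1]
grip_width: 0.0001
grasp_force: 0.8
```

Request:
arm_command(series="5 0 0 0 255;5 0 0 0 255;4 0 0 0 255;0 0 0 0 255")

```text
time_s: 54.57
tool_pos: [0.5313, -0.0204, 0.0325]
tool_rot: [-180.0, 0.0, 1.2]
force: [0.8, 0.0, 0.0]
grip_width: 0.0007
grasp_force: 0.0
```

Request:
arm_command(series="3 0 0 0 255;2 0 0 0 255;0 0 0 0 255")

```text
time_s: 54.82
tool_pos: [0.5369, -0.0203, 0.0328]
tool_rot: [-180.0, -0.1, 1.2]
force: [0.8, 0.3, -0.5]
grip_width: 0.0
grasp_force: 0.0
```

Run:
```python
from h import *
sc=cams.read_camera("scene"); sd=cams.read_camera("side")
cv2.imwrite("pics/m14.png",np.hstack([cv2.resize(sc[190:300,190:370],(400,300),interpolation=3),cv2.resize(sd[110:245,210:380],(380,300),interpolation=3)]))
o=telemetry.get_obs(); print(o["tool_pos"],o["force"])
```

```text
[ 0.53639881 -0.02038287  0.03273673] [-0.43821251  0.19449008  0.1625339 ]
```

Request:
arm_command(series="3 0 0 0 255;3 0 0 0 255;0 0 0 0 255;0 0 0 0 255")

```text
time_s: 55.25
tool_pos: [0.5366, -0.0205, 0.0318]
tool_rot: [179.9, 0.7, 1.2]
force: [-13.2, -1.0, 10.0]
grip_width: 0.0003
grasp_force: 6.7
```

That is a firm stop at 13 N. I'll retreat and verify.

Request:
arm_command(series="-10 0 0 0 255;-25 0 0 0 255;-35 0 0 0 255;-30 0 -20 0 255;0 0 -35 0 255;0 0 -35 0 255;0 35 -30 0 255;0 35 0 0 255;0 35 0 0 255;0 35 0 0 255;0 35 0 0 255;0 0 0 0 255;0 0 0 0 255;0 0 0 0 255")

```text
time_s: 56.42
tool_pos: [0.4457, -0.1931, 0.1497]
tool_rot: [-180.0, -0.0, 1.2]
force: [-0.2, 0.8, 1.5]
grip_width: 0.0005
grasp_force: 0.0
```

Run:
```python
from h import *
sc=cams.read_camera("scene"); sd=cams.read_camera("side")
cv2.imwrite("pics/m15.png",np.hstack([cv2.resize(sc[190:300,190:370],(400,300),interpolation=3),cv2.resize(sd[110:245,210:380],(380,300),interpolation=3)]))
o=telemetry.get_obs(); print(o["tool_pos"],o["force"],o["time_s"])
S=cam("scene")
for n in("scene","side"): print(px(cam(n),[[.547,.139,.088],[.552,-.185,.088]]).round(0).tolist())
```

```text
[ 0.44588218 -0.19235838  0.14985064] [-0.20155665 -0.09635554  0.05215274] 56.5167
[[351.0, 210.0], [222.0, 209.0]]
[[284.0, 217.0], [348.0, 147.0]]
```

View pics/m15.png

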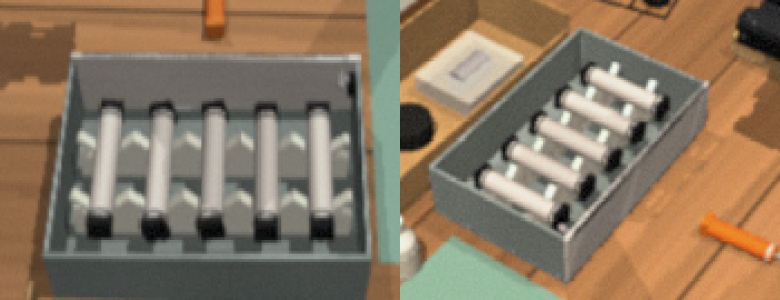

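The door's top edge runs flush between the side walls, from (75,55) to (358,57), and all five dampers are still cradled. I'm handing in.

```bash
python3 -c "
from cell import env
print(env.sign_off())"
```

```text
the job is handed in; nothing more can be done
None
```

I handed the job in at about 57 s of the 210 s: all three drivers are in the tray, all five dampers are cradled one to a notch pair, the door is shut on its catch, and I never touched the paint bottle or the tin; sign-off gave no verdict.

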